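# Nest the insert cup in the glue pot

## Task

Get the glue pot ready for the next glue-up: take the stirring bar off the pot's mouth and lay it flat in the shallow tray, then stand the slim tapered cup in the pot and press it down slowly and gently against the stiff rubber sleeve until the line around the cup is level with the pot's rim, and let go. Stop there: rammed in or pressed well past the line, the cup wedges and is spoiled. Leave the wide cup, the glue bottle and the hammer alone.

Things in the scene. Friction and masses are not known exactly. Their poses are not given: they have to be found in the camera images.
- pot: round steel pot, 90 mm tall, 76 mm across its rim (4 mm wall), screwed down on a 130 x 130 x 6 mm wooden foot board; it does not move. Origin: centre of its underside, on the table; z up the pot's axis. Inside hangs a black rubber sleeve with a tapered bore (about 48 mm wide at the top with a flared lip, 2 mm below the rim) that fits the slim cup's taper
- pot_rim (a point): centre of the pot's mouth, at the height of its rim, 90 mm above the table
- sleeve (a joint): how far the rubber sleeve has slid down inside the pot (m): 0 at the start, at most 0.026. It slides stiffly: it moves only when pressed with about 7 N, rising to about 10 N at the wanted depth (the hand feels no stop there), and stays where it is left; the cup springs back 1 to 2 mm when let go
- cup: slim tapered white plastic cup, 130 mm tall, 61 mm wide at its open top, 40 mm at its foot, 90 g, standing upright. Origin: centre of its underside; z up its axis. Lowered into the pot it first rests in the sleeve with its line 18 mm above the rim; pressed on, it carries the sleeve down. Hold it across the outside of its top 40 mm, which stay clear of the pot (inside, only the top 40 mm have room for fingers)
- cup_line (a point): centre of the cup at the height of the grey moulded line around it, 75 mm above its foot (55 mm below its top)
- bar: wooden stirring bar 180 x 20 x 16 mm, about 50 g, lying flat across the pot's rim. Origin: centre of its underside; x along its length, y across its width
- bar_mid (a point): middle of the stirring bar, 8 mm above its underside
- tray: shallow grey open tray 250 x 120 mm outside, 22 mm tall, 4 mm walls and about 4 mm floor, fixed to the bench. Origin: centre of its underside; x along its length
- wide_cup: wide white cup, 95 mm tall, 88 mm wide at its top; does not fit the pot; a bystander. Origin: centre of its underside
- glue_bottle: yellow glue bottle, 60 mm wide, 170 mm tall; a bystander. Origin: centre of its underside
- hammer: hammer 260 mm long lying on the bench; a bystander. Origin: under its middle
There are look-alikes about, which are no part of the job. There is more than one size of the bar; the job needs the largest.

How it is judged:
By the outcome, as a careful person would: the job done as asked, in the order asked, and still so for the second after the job is handed in, with the robot touching nothing.
It also fails if it takes over 64 s, if anything falls off the work surface, if the arm or the gripper's body presses on something with over 40 N, if the wrist force passes 120 N, or if a joint passes its speed limit or range.

## Robot

A 6-joint arm with a two-finger parallel gripper is mounted at the origin on the work surface. World frame = base frame: x ahead of the robot, y to its left, z up, the work surface at z = 0. Lengths are in mm, angles in degrees, forces in N, time in s.
With the tool pointing down it reaches from about 300 to 850 mm from the base axis. Payload 4.2 kg.
Tool frame: the origin (TCP) lies between the finger pads; the fingertips stand 19 mm ahead of it and the grasp point (between the pads) is the TCP; z points along the fingers, x is the direction in which the jaws open and shut, and the axes are right-handed (so a half turn about z gives the same grasp; the last joint's range is limited). The gripper opens to 91 mm and grips with 3 to 60 N. Pads are 32 mm wide; open, the fingers measure 118 mm over their backs; the gripper's body (76 mm by 178 mm) begins 60 mm behind the grasp point.
Start: joints at [69.041, 18.312, 89.639, -0, 72.044, -1.146], TCP at [194.898, 540.977, 232.976] pointing down, gripper open.
Joint ranges: [-177.97, 177.97], [-48.28, 115.42], [12.27, 149.76], [-77.06, 257.06], [2.81, 150.46], [-146.56, 146.56]. Speed limits (degrees/s): [147.25, 147.25, 180, 180, 180, 180].

## Interface

Orientations are given as [roll, pitch, yaw] about the fixed x, y, z axes, in that order (R = Rz(yaw) Ry(pitch) Rx(roll)).
In Python, from workcell import sensors, grab_frame, env gives the robot as it stands.
- The arm moves only by the tool servo_tool, never from a script. Its argument "motion" is one flat list of numbers, 7 for each row, row after row: the shift along the world's x, y, z in mm, then the turn, a rotation vector about the world's x, y, z in rad, then the opening in per cent of the stroke, from 0 (shut) to 100 (fully open). In form: [x, y, z, rx, ry, rz, grip, x, y, z, rx, ry, rz, grip, ...]. A call has 1 to 10 rows; each row shifts and turns the commanded pose from where the row before left it; what a row does not reach is not made up. A row lasts 1/12 s, in which the tool goes at most 41.7 mm and 7.16 degrees, less where a joint would pass 70% of its speed; a pose out of reach is approached as far as the arm can. A call with a gripper value outside its range is refused whole. The fingers move at their own pace and stop on an object; "newtons" is the grip in N (left out, the last holds). Time passes only in rows, so rows that do not move let the fingers close. It gives the time, the measured TCP pose, the force and the opening at its end, in the units of the state.
- sensors.state(): the state, without advancing time (a new reading comes with each control period).
- grab_frame(name): name is "scene" or "top" or "wrist"; returns a dict with "image" (400x640x3 uint8, red, green, blue), "depth" (400x640 float32, mm along the optical axis (not along the pixel's ray), 0 where there is no reading), "fx", "fy", "cx", "cy" (pixels), "extrinsics" (4x4, takes a point from camera to world coordinates); the wrist camera has in their place "T_tool_cam" (4x4, takes a point from camera to tool coordinates, whose origin is the TCP and whose axes are the tool frame's). Camera axes: x right, y up, looking along -z (the intrinsics and any distortion apply to the point x, -y, -z); pixel columns grow to the right and rows downward; lengths in mm; the calibration is good to about 2 mm. A picture is of the moment at which its call begins: read the wrist's pose just before it.
- env.job_done(): hands the job in, once; it reports no verdict.
The state is a dict: "time_s": time; "qpos": joint angles; "qvel": joint speeds; "effort": joint torques, N m; "ee_pos": TCP position; "ee_rot": TCP orientation; "force": force on the tool from outside, world axes, zero at the start; "torque": the same for the moment, N m; "gripper_width": finger opening in mm.
Only numpy, scipy, OpenCV 4.12 (cv2) and the standard library are available. Lean on these libraries where they do the work, as an engineer would, in place of code of your own. Each camera call takes 0.05 s, during which the arm holds its last target.

## Working session

There is one attempt and no reset: what is moved stays moved. The work goes in short steps, Python scripts to look and compute and a tool call to move; the robot and the scene stay as the last step left them, time stands still between calls to the robot, and variables do not carry over. Pictures are saved under pics/ and viewed, and the job is handed in when it is done.

Besides the shell and the picture viewer there is one more tool, called as name(argument=value, ...), one argument or row to a line, values as JSON. servo_tool: Moves the arm, as the interface text tells. Its arguments: {"type":"object","properties":{"motion":{"type":"array"},"newtons":{"type":"number"}},"required":["motion"]}

```bash
mkdir -p pics; ls; cat > h.py <<'E'
import numpy as np, cv2, pickle
from workcell import sensors, grab_frame, env
def save(name, fn):
    f=grab_frame(name); cv2.imwrite(f'pics/{fn}.png', cv2.cvtColor(f['image'],cv2.COLOR_RGB2BGR)); 
    st=sensors.state(); f['st']=st
    pickle.dump(f,open(f'pics/{fn}.pkl','wb')); return f
def ld(fn): return pickle.load(open(f'pics/{fn}.pkl','rb'))
def cloud(f, E=None):
    d=f['depth']; v,u=np.mgrid[:d.shape[0],:d.shape[1]]
    E=f['extrinsics'] if E is None else E
    E=np.array(E)
    p=np.stack([(u-f['cx'])*d/f['fx'],-(v-f['cy'])*d/f['fy'],-d],-1)
    return np.where(d[...,None]>0,p@E[:3,:3].T+E[:3,3],np.nan)
E
python3 - <<'E'
from h import *
print(sensors.state())
for n in ['scene','top','wrist']:
    f=save(n,n+'0'); print(n,{k:(v if not hasattr(v,'shape') or v.size<20 else v.shape) for k,v in f.items() if k!='st'})
E
```

```text
pics
{'time_s': 0.0, 'qpos': array([ 6.90418466e+01,  1.83526113e+01,  8.97072184e+01,  1.44422747e-03,
        7.20433938e+01, -1.14583173e+00]), 'qvel': array([-0.05038864,  0.10314857, -0.0231914 ,  0.08436681,  0.09642536,
       -0.02350144]), 'effort': array([-3.78450732e-04, -4.12457836e+01, -2.31974655e+01,  7.26756337e-02,
        4.57065669e-02, -1.41254291e-04]), 'ee_pos': array([194.71201415, 540.52389883, 232.105021  ]), 'ee_rot': array([-1.79996563e+02,  1.03175442e-01,  7.01872349e+01]), 'force': array([ 0.37003895, -0.75879582,  0.68429742]), 'torque': array([-0.01996423, -0.02867532, -0.00051616]), 'gripper_width': 91.36189045753753}
scene {'image': (400, 640, 3), 'depth': (400, 640), 'fx': 367.89623414484726, 'fy': 367.89623414484726, 'cx': 319.6750444898796, 'cy': 201.59720406060532, 'extrinsics': array([[ 2.09998429e-01, -6.98391743e-01,  6.84214610e-01,
         1.00454264e+03],
       [ 9.77584210e-01,  1.60837978e-01, -1.35868529e-01,
        -1.25574435e+02],
       [-1.51582352e-02,  6.97409577e-01,  7.16512463e-01,
         6.01805234e+02],
       [ 0.000000
[... 385 characters left out ...]
  -1.10704649e+01],
       [ 4.79730574e-02,  1.65893162e-01,  9.84976165e-01,
         9.46474559e+02],
       [ 0.00000000e+00,  0.00000000e+00,  0.00000000e+00,
         1.00000000e+00]])}
wrist {'image': (400, 640, 3), 'depth': (400, 640), 'fx': 289.4492628009802, 'fy': 289.4492628009802, 'cx': 319.9278262590108, 'cy': 199.55347176300162, 'T_tool_cam': array([[ 9.99999797e-01, -6.35127476e-04,  5.81538335e-05,
        -1.22257660e+00],
       [-6.02706676e-04, -9.70886484e-01, -2.39539291e-01,
        -6.68552804e+01],
       [ 2.08598756e-04,  2.39539207e-01, -9.70886669e-01,
        -1.51685157e+02],
       [ 0.00000000e+00,  0.00000000e+00,  0.00000000e+00,
         1.00000000e+00]])}
```

View pics/scene0.png

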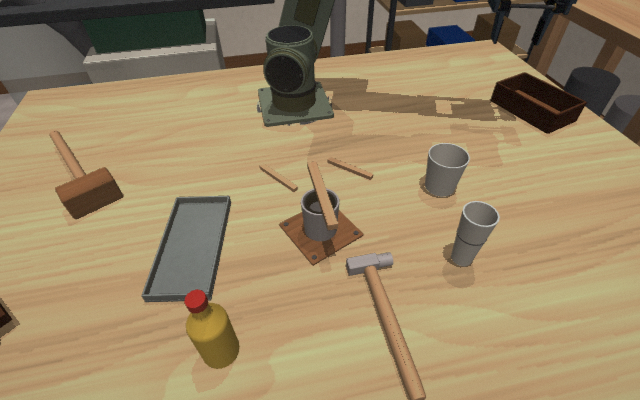

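View pics/top0.png

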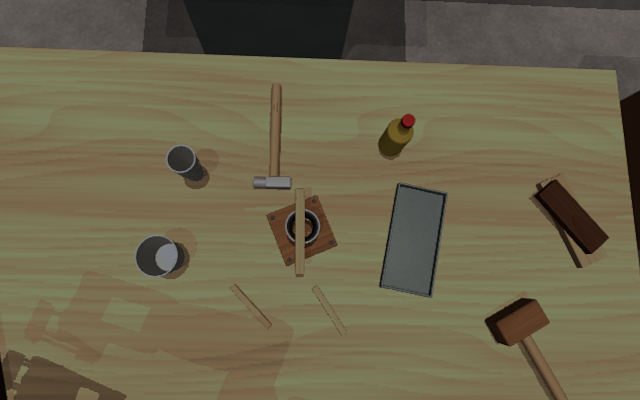

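View pics/wrist0.png

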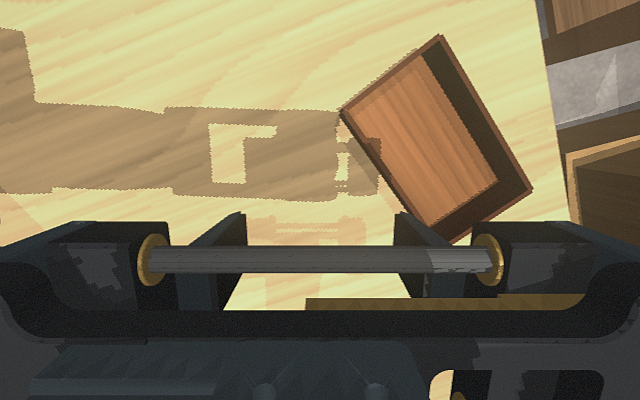

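The scene view shows the pot with the largest bar across it (320,200), the tray (190,248), the slim cup with its line (475,235), the wide cup (446,170) and the hammer near the pot (370,263). The top view shows the same items: pot (302,227), bar from (300,190) to (300,275), tray (413,240), cup rim (182,160). Next I'll measure from the two depth views.

```bash
python3 - <<'E'
from h import *
for n in ['top','scene']:
    f=ld(n+'0'); P=cloud(f); 
    Z=P[...,2]
    # objects via height map components in ROI
    m=((Z>10)&(P[...,0]>220)&(P[...,0]<800)&(abs(P[...,1])<500)).astype(np.uint8)
    m=cv2.morphologyEx(m,cv2.MORPH_OPEN,np.ones((2,2),np.uint8))
    k,l,s,c=cv2.connectedComponentsWithStats(m)
    t=(abs(Z)<8)&(P[...,0]>220)&(P[...,0]<800)&(abs(P[...,1])<500); print(n,'table z',np.nanmedian(Z[t]))
    for i in range(1,k):
        if s[i,4]<40: continue
        q=P[l==i]; top=np.percentile(q[:,2],97)
        qq=q[q[:,2]>top-5]
        r=cv2.minAreaRect(qq[:,:2].astype(np.float32)); (cc,cr)=cv2.minEnclosingCircle(qq[:,:2].astype(np.float32))
        ra=cv2.minAreaRect(q[:,:2].astype(np.float32))
        print(np.round(c[i]),s[i,4],'top',round(top,1),'rect',np.round(r[0],1),np.round(r[1],1),round(r[2],1),'circ',np.round(cc,1),round(cr,1),'all',np.round(ra[0],1),np.round(ra[1],1),round(ra[2],1))
E
```

```text
top table z 0.17512359370329023
[275. 158.] 1101 top nan rect [0. 0.] [0. 0.] 0.0 circ [0. 0.] 0.0 all [690.8  16.1] [ 82.8 194.6] 72.6
[398. 136.] 990 top nan rect [0. 0.] [0. 0.] 0.0 circ [0. 0.] 0.0 all [ 746.2 -271.2] [ 46.6 127.6] 38.2
[186. 163.] 936 top nan rect [0. 0.] [0. 0.] 0.0 circ [0. 0.] 0.0 all [647.1 231. ] [74.4 68.8] 45.7
[418. 233.] 766 top nan rect [0. 0.] [0. 0.] 0.0 circ [0. 0.] 0.0 all [ 496.1 -298.3] [125.  259.8] 76.6
[302. 230.] 1280 top nan rect [0. 0.] [0. 0.] 0.0 circ [0. 0.] 0.0 all [506.1 -31.7] [ 75.4 187.7] 65.5
[156. 256.] 1128 top nan rect [0. 0.] [0. 0.] 0.0 circ [0. 0.] 0.0 all [424.4 278.8] [70.7 97. ] 47.3
[238. 293.] 62 top 13.4 rect [365.6 110.1] [35.2 12.5] 46.0 circ [364.5 111.2] 17.7 all [365.7 110.1] [35.3 12.7] 48.1
[321. 297.] 71 top 14.7 rect [357.1 -77.9] [47.4 12.2] 34.0 circ [355.8 -76. ] 23.7 all [357.5 -78.4] [47.4 13.5] 34.0
[335. 319.] 120 top 14.8 rect [ 309.6 -110.4] [58.7 12.5] 35.0 circ [ 308.8 -109.3] 29.4 all [ 309.8 -110.8] [58.7 13.4] 35.0
[260. 316.] 64 top 13.5 rect [315.1  60.6] [36.  12.3] 43.6 circ [315.9  59.7] 18.7
[... 455 characters left out ...]
0.] 0.0 all [443.3  -2.7] [ 72.7 292.2] 70.8
[105. 187.] 747 top nan rect [0. 0.] [0. 0.] 0.0 circ [0. 0.] 0.0 all [ 264.8 -482.9] [144.1  45.2] 5.8
[363. 172.] 43 top 12.4 rect [367.6 111.4] [30.4 13.1] 46.2 circ [366.9 112. ] 15.5 all [367.6 111.4] [30.4 13.1] 46.2
[289. 184.] 57 top 12.8 rect [363.7 -71.9] [45.3 12.6] 33.2 circ [363.5 -71.7] 22.7 all [363.7 -71.9] [45.3 12.6] 33.2
[203. 305.] 4046 top nan rect [0. 0.] [0. 0.] 0.0 circ [0. 0.] 0.0 all [ 559.1 -297.5] [144.1 387. ] 85.2
[474. 231.] 1886 top nan rect [0. 0.] [0. 0.] 0.0 circ [0. 0.] 0.0 all [598.7 279.4] [ 48.6 190.2] 37.6
[380. 295.] 1940 top nan rect [0. 0.] [0. 0.] 0.0 circ [0. 0.] 0.0 all [692.2  24.8] [ 90.5 203. ] 72.1
```

```bash
python3 - <<'E'
from h import *
R=dict(bar=(380,640,-120,70,96,125),potrim=(450,560,-80,20,80,94),board=(400,600,-120,60,3,9),cuptop=(590,700,180,290,124,138),trayrim=(360,640,-380,-220,17,28),widetop=(350,500,220,350,88,102),hamhead=(560,680,-40,70,10,60),bottle=(650,760,-300,-200,20,180))
for n in ['top','scene']:
    f=ld(n+'0'); P=cloud(f).reshape(-1,3); P=P[~np.isnan(P[:,0])]
    for k,(a,b,c,d,e,g) in R.items():
        q=P[(P[:,0]>a)&(P[:,0]<b)&(P[:,1]>c)&(P[:,1]<d)&(P[:,2]>e)&(P[:,2]<g)]
        if len(q)<5: print(n,k,len(q));continue
        r=cv2.minAreaRect(q[:,:2].astype(np.float32)); cc,cr=cv2.minEnclosingCircle(q[:,:2].astype(np.float32))
        print(n,k,len(q),'z med/max',np.round(np.median(q[:,2]),1),round(q[:,2].max(),1),'rect',np.round(r[0],1),np.round(r[1],1),round(r[2],1),'circ',np.round(cc,1),round(cr,1))
E
```

```text
top bar 798 z med/max 106.1 110.1 rect [500.2 -23.6] [177.   18.9] 1.1 circ [500.2 -24. ] 89.0
top potrim 376 z med/max 88.3 93.2 rect [513. -30.] [74.8 71.2] 84.7 circ [511.7 -30. ] 37.7
top board 1949 z med/max 5.9 9.0 rect [499.6 -29.5] [178.1 198. ] 89.9 circ [495.2 -28.5] 128.6
top cuptop 184 z med/max 129.1 132.9 rect [643.  225.9] [60.7 59.2] 65.3 circ [642.8 225.9] 30.6
top trayrim 610 z med/max 21.7 27.0 rect [ 495.5 -294.6] [121.5 249.9] 79.1 circ [ 496.8 -294.4] 136.7
top widetop 271 z med/max 94.0 98.3 rect [443.3 272.1] [84.4 87.1] 1.4 circ [443.4 272.1] 44.2
top hamhead 536 z med/max 24.3 30.1 rect [644.2  34.9] [71.  70.3] 0.3 circ [638.   34.4] 44.0
top bottle 956 z med/max 112.7 173.8 rect [ 723.3 -240. ] [59.6 51.6] 52.3 circ [ 726.3 -242.2] 29.8
scene bar 760 z med/max 105.8 108.8 rect [500.5 -22.8] [181.4  20.4] 1.0 circ [500.6 -25.3] 90.8
scene potrim 461 z med/max 87.4 93.4 rect [509.5 -31.6] [84.3 76. ] 43.6 circ [505.8 -32.3] 53.0
scene board 1808 z med/max 5.9 8.9 rect [509.8 -37.4] [149.1 166.8] 25.8 circ [514.2 -28.1] 89.9
scene cuptop 319 z med/max 128.8 131.5 rect [643.4 227.5] [60.1 59.9] 20.6 circ [642.2 226.9] 31.5
scene trayrim 768 z med/max 21.0 24.1 rect [ 495.9 -292.5] [121.3 252.5] 78.9 circ [ 496.  -293.6] 137.3
scene widetop 301 z med/max 93.3 97.0 rect [444.  273.5] [87.  87.7] 80.7 circ [443.3 272.2] 45.8
scene hamhead 797 z med/max 24.3 29.6 rect [644.6  35. ] [70.5 70.3] 0.8 circ [640.6  33.1] 42.6
scene bottle 2663 z med/max 110.4 171.9 rect [ 733.2 -239.5] [50.9 59.4] 15.1 circ [ 728.9 -240.6] 29.9
```

servo_tool(
  motion=[15, -28, 0, 0, 0, 0.018, 50, 15, -28, 0, 0, 0, 0.018, 50, 15, -28, 0, 0, 0, 0.018, 50, 15, -28, 0, 0, 0, 0.018, 50, 15, -28, 0, 0, 0, 0.018, 50, 15, -28, 0, 0, 0, 0.018, 50, 15, -28, 0, 0, 0, 0.018, 50, 15, -28, 0, 0, 0, 0.018, 50, 15, -28, 0, 0, 0, 0.018, 50, 15, -28, 0, 0, 0, 0.018, 50],
  newtons=25,
)

```text
time_s: 0.98
ee_pos: [345.1, 259.5, 232.9]
ee_rot: [-180.0, 0.0, 80.6]
force: [1.2, -0.0, 0.4]
gripper_width: 45.7
```

servo_tool(
  motion=[15, -28, 0, 0, 0, 0.018, 50, 15, -28, 0, 0, 0, 0.018, 50, 15, -28, 0, 0, 0, 0.018, 50, 15, -28, 0, 0, 0, 0.018, 50, 15, -28, 0, 0, 0, 0.018, 50, 15, -28, 0, 0, 0, 0.018, 50, 15, -28, 0, 0, 0, 0.018, 50, 15, -28, 0, 0, 0, 0.018, 50, 15, -28, 0, 0, 0, 0.018, 50, 15, -28, 0, 0, 0, 0.018, 50],
)

```text
time_s: 1.82
ee_pos: [495.2, -20.6, 232.8]
ee_rot: [-180.0, -0.0, 90.8]
force: [-0.7, 0.4, 0.5]
gripper_width: 45.3
```

servo_tool(
  motion=[3, -2, 0, 0, 0, 0, 50, 0, 0, 0, 0, 0, 0, 50, 0, 0, 0, 0, 0, 0, 50],
)

```text
time_s: 2.07
ee_pos: [497.4, -20.8, 232.6]
ee_rot: [-179.9, -0.0, 90.8]
force: [0.3, 0.4, 0.0]
gripper_width: 45.9
```

```bash
cat >> h.py <<'E'
from scipy.spatial.transform import Rotation as Ro
def wristE(f,st):
    T=np.eye(4); T[:3,:3]=Ro.from_euler('xyz',st['ee_rot'],degrees=True).as_matrix(); T[:3,3]=st['ee_pos']
    return T@np.array(f['T_tool_cam'])
def wsave(fn):
    st=sensors.state(); f=save('wrist',fn); f['extrinsics']=wristE(f,st); pickle.dump(f,open(f'pics/{fn}.pkl','wb')); return f
def box(P,a,b,c,d,e,g):
    P=P.reshape(-1,3);P=P[~np.isnan(P[:,0])]
    q=P[(P[:,0]>a)&(P[:,0]<b)&(P[:,1]>c)&(P[:,1]<d)&(P[:,2]>e)&(P[:,2]<g)]
    if len(q)<5: print('few',len(q)); return q
    r=cv2.minAreaRect(q[:,:2].astype(np.float32)); cc,cr=cv2.minEnclosingCircle(q[:,:2].astype(np.float32))
    print(len(q),'z med/max',np.round(np.median(q[:,2]),1),round(q[:,2].max(),1),'rect',np.round(r[0],1),np.round(r[1],1),round(r[2],1),'circ',np.round(cc,1),round(cr,1)); return q
E
python3 - <<'E'
from h import *
f=wsave('w1'); P=cloud(f)
q=box(P,380,640,-120,70,96,125)
c=q[:,:2]-q[:,:2].mean(0); print(np.degrees(np.linalg.svd(c,full_matrices=False)[2][0]@np.array([0,1])))
box(P,450,560,-80,20,80,94)
E
```

```text
2985 z med/max 106.0 108.5 rect [500.4 -24. ] [178.8  20. ] 0.9 circ [500.4 -23.6] 89.7
0.8696921991438378
1615 z med/max 88.0 92.0 rect [512.1 -30.2] [73.3 74.3] 2.3 circ [512.6 -29.7] 37.9
```

View pics/w1.png

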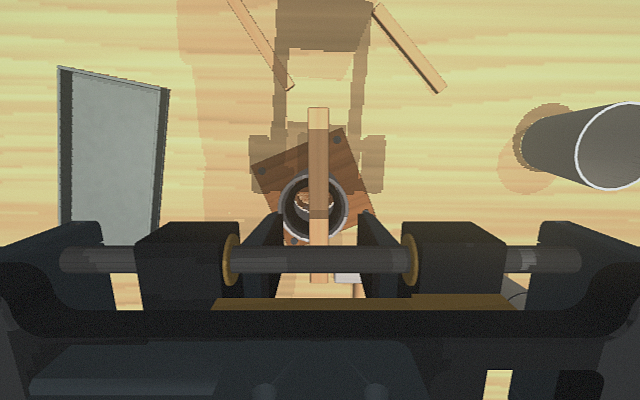

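The wrist view shows the bar (318,110)–(318,280) over the pot mouth (314,205), lying between the fingers. It agrees with the fixed cameras to about 1 mm. Descending.

servo_tool(
  motion=[1, -1, -16, 0, 0, 0, 50, 1, -1, -20, 0, 0, 0, 50, 1, -1, -20, 0, 0, 0, 50, 0, 0, -20, 0, 0, 0, 50, 0, 0, -16, 0, 0, 0, 50, 0, 0, -12, 0, 0, 0, 50, 0, 0, -8, 0, 0, 0, 50, 0, 0, -6, 0, 0, 0, 50, 0, 0, -2, 0, 0, 0, 50, 0, 0, 0, 0, 0, 0, 50],
)

```text
time_s: 2.95
ee_pos: [500.8, -23.6, 113.0]
ee_rot: [-180.0, -0.0, 90.9]
force: [-0.3, 0.3, -0.0]
gripper_width: 45.5
```

servo_tool(
  motion=[0, 0, 0, 0, 0, 0, 18, 0, 0, 0, 0, 0, 0, 18, 0, 0, 0, 0, 0, 0, 10, 0, 0, 0, 0, 0, 0, 10, 0, 0, 0, 0, 0, 0, 10, 0, 0, 0, 0, 0, 0, 10],
  newtons=25,
)

```text
time_s: 3.45
ee_pos: [501.2, -24.1, 113.4]
ee_rot: [180.0, -0.0, 90.8]
force: [-0.1, 1.0, 2.5]
gripper_width: 19.8
```

servo_tool(
  motion=[0, 0, 3, 0, 0, 0, 10, 0, 0, 6, 0, 0, 0, 10, 0, 0, 12, 0, 0, 0, 10, 0, 0, 15, 0, 0, 0, 10, 0, 0, 15, 0, 0, 0, 10, 0, 0, 10, 0, 0, 0, 10, 0, 0, 0, 0, 0, 0, 10],
)

```text
time_s: 4.03
ee_pos: [502.3, -24.2, 176.3]
ee_rot: [179.7, 0.0, 90.8]
force: [0.8, 1.1, -0.6]
gripper_width: 19.9
```

servo_tool(
  motion=[-0.6, -15, 4, 0, 0, -0.021, 10, -0.6, -27, 0, 0, 0, -0.021, 10, -0.6, -30, 0, 0, 0, -0.021, 10, -0.6, -30, 0, 0, 0, -0.021, 10, -0.6, -30, 0, 0, 0, -0.021, 10, -0.6, -30, 0, 0, 0, -0.021, 10, -0.6, -30, 0, 0, 0, -0.021, 10, -0.6, -30, 0, 0, 0, -0.021, 10, -0.6, -27, 0, 0, 0, -0.021, 10, -0.6, -20, 0, 0, 0, -0.021, 10],
)

```text
time_s: 4.87
ee_pos: [494.3, -295.2, 177.0]
ee_rot: [-179.9, 0.0, 78.7]
force: [0.6, 0.1, -0.1]
gripper_width: 20.0
```

servo_tool(
  motion=[0, -1, -8, 0, 0, 0, 10, 0, 0, -18, 0, 0, 0, 10, 0, 0, -22, 0, 0, 0, 10, 0, 0, -22, 0, 0, 0, 10, 0, 0, -20, 0, 0, 0, 10, 0, 0, -15, 0, 0, 0, 10, 0, 0, -10, 0, 0, 0, 10, 0, 0, -5, 0, 0, 0, 10, 0, 0, 0, 0, 0, 0, 10],
)

```text
time_s: 5.62
ee_pos: [494.3, -293.2, 56.7]
ee_rot: [-179.9, -0.1, 78.8]
force: [-0.4, 0.5, -0.8]
gripper_width: 19.4
```

```bash
python3 - <<'E'
from h import *
f=wsave('w2'); P=cloud(f); print(f['st']['ee_pos'],f['st']['force'])
box(P,360,640,-380,-220,17,28)
save('scene','s2')
E
```

```text
[ 494.86612717 -293.64169929   57.7193241 ] [ 0.75484934 -0.44190617 -1.03066031]
4311 z med/max 21.4 24.3 rect [ 431.3 -281.6] [120.7 119.3] 79.1 circ [ 431.1 -281.9] 83.0
```

View pics/s2.png

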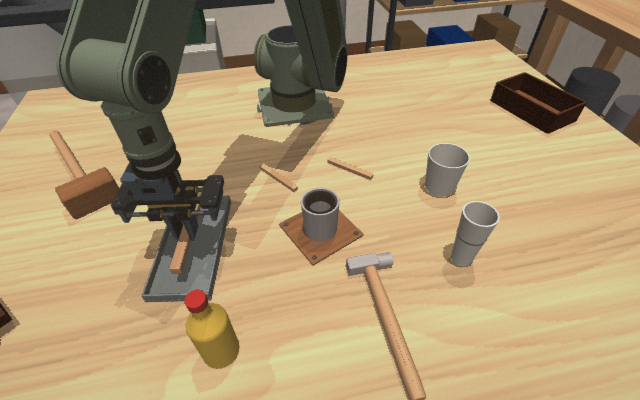

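The bar is held over the middle of the tray (182,248) and lined up with it. Pot mouth clear. Lowering slowly.

servo_tool(
  motion=[0, 0, -6, 0, 0, 0, 10, 0, 0, -7, 0, 0, 0, 10, 0, 0, -6, 0, 0, 0, 10, 0, 0, -4, 0, 0, 0, 10, 0, 0, -3, 0, 0, 0, 10, 0, 0, -2, 0, 0, 0, 10, 0, 0, -1, 0, 0, 0, 10, 0, 0, 0, 0, 0, 0, 10],
)

```text
time_s: 6.38
ee_pos: [494.9, -294.0, 28.8]
ee_rot: [-180.0, -0.0, 78.8]
force: [0.3, -0.4, 0.0]
gripper_width: 19.7
```

servo_tool(
  motion=[0, 0, -1, 0, 0, 0, 10, 0, 0, 0, 0, 0, 0, 10],
)

```text
time_s: 6.55
ee_pos: [495.0, -294.1, 28.0]
ee_rot: [180.0, 0.0, 78.8]
force: [-0.7, 0.2, -0.9]
gripper_width: 19.6
```

servo_tool(
  motion=[0, 0, 0, 0, 0, 0, 40, 0, 0, 0, 0, 0, 0, 45, 0, 0, 0, 0, 0, 0, 45, 0, 0, 6, 0, 0, 0, 45, 0, 0, 15, 0, 0, 0, 45, 0, 0, 25, 0, 0, 0, 50, 0, 0, 35, 0, 0, 0, 60, 0, 0, 35, 0, 0, 0, 80, 0, 0, 35, 0, 0, 0, 100, 0, 0, 35, 0, 0, 0, 100],
)

```text
time_s: 7.38
ee_pos: [494.6, -293.8, 216.4]
ee_rot: [180.0, 0.0, 78.8]
force: [0.0, -0.1, 0.4]
gripper_width: 69.4
```

```bash
python3 - <<'E'
from h import *
f=wsave('w3'); P=cloud(f); print(f['st']['ee_pos'])
box(P,360,640,-340,-250,14,28); box(P,470,520,-320,-265,1,12)
f=save('scene','s3'); P=cloud(f); box(P,390,600,-335,-250,17,28);  box(P,450,570,-80,20,80,94)
f=save('top','t3'); P=cloud(f); box(P,450,570,-80,20,80,94); 
E
```

```text
[ 497.83581668 -295.87160198  224.08614404]
3166 z med/max 20.1 24.1 rect [ 496.1 -295. ] [266.8  89.9] 0.0 circ [ 496.1 -294.5] 137.9
1027 z med/max 4.1 6.4 rect [ 495.  -292.5] [54.9 49.9] 89.9 circ [ 495.  -292.4] 36.3
756 z med/max 19.7 23.8 rect [ 495.6 -293.3] [214.4  68.2] 5.6 circ [ 495.4 -291.8] 110.8
637 z med/max 87.1 92.8 rect [513.7 -28.3] [72.6 74.3] 79.3 circ [513.4 -27.9] 38.5
478 z med/max 88.1 93.6 rect [511.8 -29.7] [73.2 74.4] 47.0 circ [511.9 -30. ] 37.8
```

View pics/w3.png

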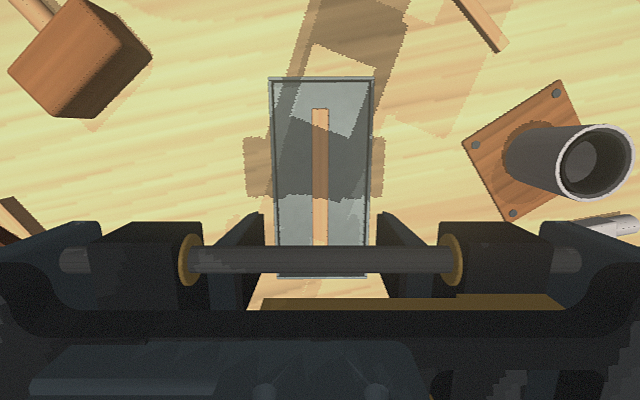

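The bar lies flat in the tray (320,110)–(320,245 and on), top at about 20 mm and floor at 4 mm. The pot mouth is clear. Next, the cup.

servo_tool(
  motion=[5, 18, 0, 0, 0, 0, 100, 8, 28, 0, 0, 0, 0, 100, 8, 30, 0, 0, 0, 0, 100, 8, 30, 0, 0, 0, 0, 100, 8, 30, 0, 0, 0, 0, 100, 8, 30, 0, 0, 0, 0, 100, 8, 30, 0, 0, 0, 0, 100, 8, 30, 0, 0, 0, 0, 100, 8, 30, 0, 0, 0, 0, 100, 8, 30, 0, 0, 0, 0, 100],
)

```text
time_s: 8.37
ee_pos: [571.1, -6.5, 212.4]
ee_rot: [-179.8, 0.0, 78.8]
force: [-0.3, -0.3, 0.4]
gripper_width: 91.3
```

servo_tool(
  motion=[8, 30, 0, 0, 0, 0, 100, 8, 30, 0, 0, 0, 0, 100, 8, 30, 0, 0, 0, 0, 100, 8, 30, 0, 0, 0, 0, 100, 8, 30, 0, 0, 0, 0, 100, 8, 28, 0, 0, 0, 0, 100, 6, 25, 0, 0, 0, 0, 100, 4, 15, 0, 0, 0, 0, 100, 2, 8, 0, 0, 0, 0, 100, 0, 0, 0, 0, 0, 0, 100],
)

```text
time_s: 9.2
ee_pos: [631.6, 218.9, 212.7]
ee_rot: [-179.9, 0.0, 78.9]
force: [0.4, -0.4, -0.2]
gripper_width: 91.5
```

```bash
python3 - <<'E'
from h import *
f=wsave('w4'); P=cloud(f); print(f['st']['ee_pos'])
q=box(P,590,700,180,290,124,138)
f=save('top','t4'); P=cloud(f); box(P,390,600,-335,-250,17,28)
E
```

```text
[631.48803344 217.67562175 213.0647071 ]
733 z med/max 129.8 131.9 rect [639.3 227.2] [60.6 52.6] 77.8 circ [643.4 226.4] 30.5
673 z med/max 20.5 24.9 rect [ 495.  -291.8] [213.2  71.4] 4.0 circ [ 495.  -293.6] 111.3
```

View pics/w4.png

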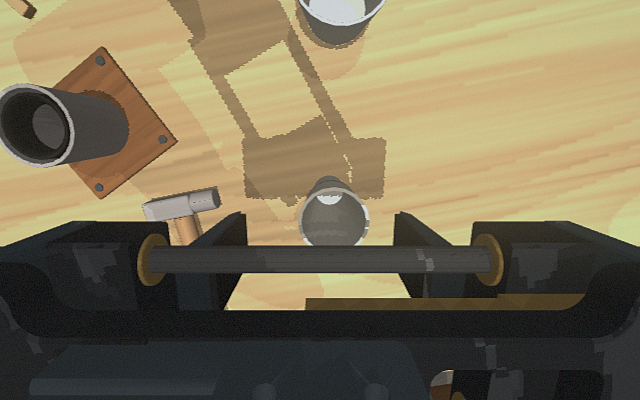

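The cup rim is at (335,218) in the view, or (643,226.5) in world coordinates; top at 130 mm. Correcting by +12, +8 and descending to 113.

servo_tool(
  motion=[6, 4, 0, 0, 0, 0, 100, 6, 4, 0, 0, 0, 0, 100, 0, 0, -6, 0, 0, 0, 100, 0, 0, -14, 0, 0, 0, 100, 0, 0, -18, 0, 0, 0, 100, 0, 0, -20, 0, 0, 0, 100, 0, 0, -18, 0, 0, 0, 100, 0, 0, -14, 0, 0, 0, 100, 0, 0, -8, 0, 0, 0, 100, 0, 0, -2, 0, 0, 0, 100],
)

```text
time_s: 10.13
ee_pos: [643.1, 225.2, 111.9]
ee_rot: [-179.8, 0.1, 78.8]
force: [-0.7, 0.5, 0.5]
gripper_width: 91.0
```

servo_tool(
  motion=[0, 0, 0, 0, 0, 0, 72, 0, 0, 0, 0, 0, 0, 69, 0, 0, 0, 0, 0, 0, 66, 0, 0, 0, 0, 0, 0, 60, 0, 0, 0, 0, 0, 0, 50, 0, 0, 0, 0, 0, 0, 50, 0, 0, 0, 0, 0, 0, 50],
  newtons=30,
)

```text
time_s: 10.72
ee_pos: [644.4, 226.3, 114.9]
ee_rot: [179.9, -0.1, 78.8]
force: [-0.5, 0.2, 2.6]
gripper_width: 60.2
```

servo_tool(
  motion=[0, 0, 4, 0, 0, 0, 50, 0, 0, 8, 0, 0, 0, 50, 0, 0, 14, 0, 0, 0, 50, 0, 0, 18, 0, 0, 0, 50, 0, 0, 18, 0, 0, 0, 50, 0, 0, 18, 0, 0, 0, 50, 0, 0, 18, 0, 0, 0, 50, 0, 0, 16, 0, 0, 0, 50, 0, 0, 8, 0, 0, 0, 50, 0, 0, 2, 0, 0, 0, 50],
)

```text
time_s: 11.55
ee_pos: [644.5, 226.2, 240.2]
ee_rot: [179.8, -0.1, 78.8]
force: [0.1, 0.3, -1.2]
gripper_width: 60.0
```

servo_tool(
  motion=[-5, -10, 0, 0, 0, 0, 50, -9, -18, 0, 0, 0, 0, 50, -12, -24, 0, 0, 0, 0, 50, -13, -26, 0, 0, 0, 0, 50, -13, -26, 0, 0, 0, 0, 50, -13, -26, 0, 0, 0, 0, 50, -13, -26, 0, 0, 0, 0, 50, -13, -26, 0, 0, 0, 0, 50, -12, -24, 0, 0, 0, 0, 50, -10, -20, 0, 0, 0, 0, 50],
)

```text
time_s: 12.38
ee_pos: [528.2, -2.1, 236.6]
ee_rot: [-179.8, 0.1, 78.7]
force: [-0.3, -0.9, -0.6]
gripper_width: 60.4
```

servo_tool(
  motion=[-7, -13, 0, 0, 0, 0, 50, -5, -10, 0, 0, 0, 0, 50, -3, -5, 0, 0, 0, 0, 50, -2, -2, 0, 0, 0, 0, 50, 0, 0, 0, 0, 0, 0, 50, 0, 0, 0, 0, 0, 0, 50],
)

```text
time_s: 12.88
ee_pos: [514.1, -29.5, 237.8]
ee_rot: [-180.0, -0.0, 78.8]
force: [-0.8, 0.7, -0.4]
gripper_width: 60.5
```

```bash
python3 - <<'E'
from h import *
print(sensors.state()['ee_pos'])
f=wsave('w5'); save('scene','s5'); save('top','t5'); print(sensors.state()['ee_pos'],sensors.state()['force'])
E
```

```text
[514.09124635 -29.54068971 237.78338448]
[514.21410729 -29.39854556 237.82566923] [-0.44781424  0.25178405  0.20170971]
```

View pics/s5.png

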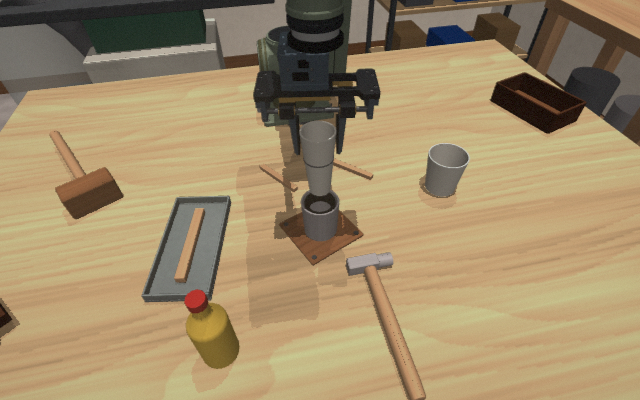

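View pics/w5.png

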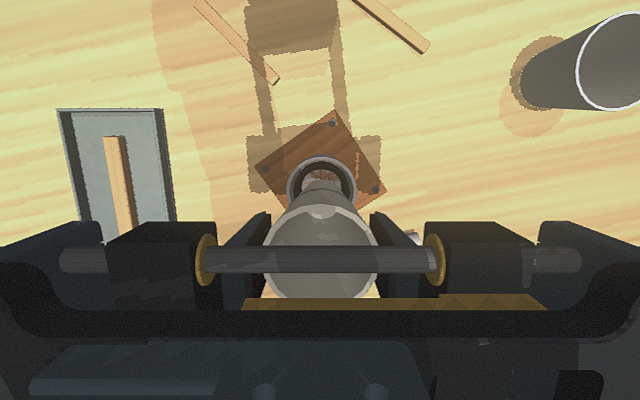

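Scene view: cup (318,160) held over the pot (320,205), bar in tray (190,245). Fitting cup axis and pot centre with known radii.

```bash
cat > fit.py <<'E'
from h import *
from scipy.optimize import least_squares
def pts(P,c,zl,zh,r):
    P=P.reshape(-1,3);P=P[~np.isnan(P[:,0])]
    return P[(np.hypot(P[:,0]-c[0],P[:,1]-c[1])<r)&(P[:,2]>zl)&(P[:,2]<zh)]
def pot(f,c=(512,-30)):
    P=cloud(f); q=pts(P,c,20,84,46); 
    # outer wall only
    q=q[np.hypot(q[:,0]-c[0],q[:,1]-c[1])>34]
    g=lambda p: np.hypot(q[:,0]-p[0],q[:,1]-p[1])-38
    s=least_squares(g,c,loss='soft_l1',f_scale=1); w=(len(q),np.round(s.x,1),round(np.median(abs(s.fun)),2))
    q=pts(P,c,87,93,46); d=np.hypot(q[:,0]-c[0],q[:,1]-c[1]); q=q[d>31]
    s=least_squares(lambda p: np.hypot(q[:,0]-p[0],q[:,1]-p[1])-36,c,loss='soft_l1',f_scale=1)
    print(' pot wall',w,'rim',len(q),np.round(s.x,1),'z',np.round(np.percentile(q[:,2],[50,80]),1))
def cup(f,c,zl,zh,foot,rr=30):
    P=cloud(f); q=pts(P,c,zl,zh,40)
    def g(p):
        h=q[:,2]-foot; r=20+10.5*h/130
        return np.hypot(q[:,0]-p[0]-p[2]*h,q[:,1]-p[1]-p[3]*h)-r
    s=least_squares(g,[c[0],c[1],0,0],loss='soft_l1',f_scale=1)
    print(' cup foot xy',len(q),np.round(s.x[:2],1),'tilt deg',np.round(np.degrees(s.x[2:]),2),'res',round(np.median(abs(s.fun)),2),'at +97:',np.round(s.x[:2]+97*s.x[2:],1))
E
python3 - <<'E'
from fit import *
for n in ['s5','t5','w5','top0','scene0','s3','t3','w3']:
    f=ld(n); print(n); pot(f)
foot=238.3-113.5
for n in ['s5','t5','w5']:
    f=ld(n); print(n); 
    z0=foot+4
    cup(f,(514,-29.5),z0,foot+75,foot)
    q=pts(cloud(f),(514,-29.5),foot-15,foot+30,45); print(len(q),'low z', np.round(np.percentile(q[:,2],[1,3,10]),1) if len(q) else '')
# cup before
for n in ['scene0','top0']:
    cup(ld(n),(643,226.5),8,85,0)
E
```

```text
s5
 pot wall (646, array([510. , -28.3]), np.float64(0.71)) rim 192 [512.9 -28.6] z [89.4 90.3]
t5
 pot wall (12, array([513.6, -31.5]), np.float64(0.42)) rim 77 [512.5 -29.9] z [89.8 91.1]
w5
 pot wall (69, array([514.4, -30.6]), np.float64(0.71)) rim 510 [512.8 -29.7] z [89.7 90.4]
top0
 pot wall (5, array([513.6, -31.5]), np.float64(0.22)) rim 154 [511.9 -29.8] z [90.1 91.3]
scene0
 pot wall (457, array([509.9, -28.3]), np.float64(0.74)) rim 177 [513.3 -28.3] z [89.4 90.3]
s3
 pot wall (635, array([510.1, -28.3]), np.float64(0.77)) rim 233 [513.2 -28.6] z [89.5 90.2]
t3
 pot wall (12, array([513.5, -31.2]), np.float64(0.46)) rim 189 [512.  -29.8] z [89.5 91.1]
w3
 pot wall (2445, array([513. , -27.8]), np.float64(0.7)) rim 1264 [512.  -30.9] z [89.4 90.1]
s5
 cup foot xy 674 [512.7 -28. ] tilt deg [-0.05 -0.71] res 0.36 at +97: [512.6 -29.2]
247 low z [123.1 124.1 126.7]
t5
 cup foot xy 9 [506.1 -48. ] tilt deg [ 4.8  13.75] res 0.26 at +97: [514.2 -24.7]
2 low z [128.  128.  128.1]
w5
 cup foot xy 2191 [510.  -28.8] tilt deg [-0.42 -0.54] res 0.77 at +97: [509.3 -29.7]
784 low z [125.7 126.2 126.8]
 cup foot xy 653 [642.7 228.2] tilt deg [ 0.09 -0.18] res 0.44 at +97: [642.8 227.9]
 cup foot xy 400 [641.7 224.7] tilt deg [-0.44 -0.46] res 1.51 at +97: [640.9 223.9]
```

servo_tool(
  motion=[-0.8, 0, -5, 0, 0, 0, 50, 0, 0, -9, 0, 0, 0, 50, 0, 0, -10, 0, 0, 0, 50, 0, 0, -10, 0, 0, 0, 50, 0, 0, -10, 0, 0, 0, 50, 0, 0, -10, 0, 0, 0, 50, 0, 0, -7, 0, 0, 0, 50, 0, 0, -4, 0, 0, 0, 50, 0, 0, 0, 0, 0, 0, 50],
)

```text
time_s: 13.78
ee_pos: [512.5, -30.0, 171.8]
ee_rot: [-179.9, 0.0, 78.8]
force: [-0.0, -1.0, -1.1]
gripper_width: 60.7
```

```bash
python3 - <<'E'
from fit import *
print(sensors.state()['ee_pos'])
for n,m in [('wrist','w6'),('scene','s6')]:
    f=wsave(m) if n=='wrist' else save(n,m); print(n); pot(f); z=f['st']['ee_pos'][2]-113.5; cup(f,(513.2,-29.5),93,z+80,z)
a=cv2.imread('pics/s6.png')[100:270,240:400]; b=cv2.imread('pics/w6.png')[120:320,220:420]
cv2.imwrite('pics/c6.png',np.hstack([cv2.resize(a,(376,400)),cv2.resize(b,(400,400))]))
E
```

```text
[512.53037713 -30.01532842 171.82617854]
wrist
 pot wall (193, array([514.2, -30.5]), np.float64(0.7)) rim 738 [512.6 -29.6] z [89.8 90.4]
 cup foot xy 1668 [506.7 -29.6] tilt deg [ 1.32 -0.19] res 1.28 at +97: [509. -30.]
scene
 pot wall (625, array([510. , -28.4]), np.float64(0.73)) rim 171 [513.  -28.6] z [89.5 90.3]
 cup foot xy 396 [511.1 -28.5] tilt deg [ 0.33 -0.87] res 0.43 at +97: [511.6 -30. ]
```

View pics/c6.png

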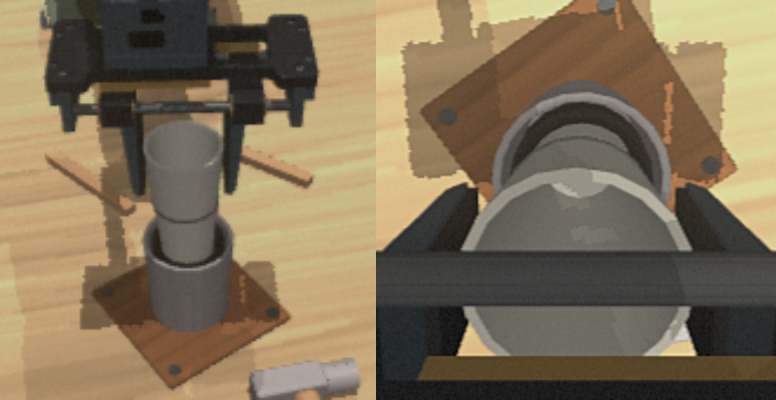

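The cup is centred in the pot mouth and its line (185,215 in the left crop) is well above the rim. Lowering towards first contact.

servo_tool(
  motion=[0, 0, -3, 0, 0, 0, 50, 0, 0, -3, 0, 0, 0, 50, 0, 0, -3, 0, 0, 0, 50, 0, 0, -3, 0, 0, 0, 50, 0, 0, -2, 0, 0, 0, 50, 0, 0, -2, 0, 0, 0, 50, 0, 0, -2, 0, 0, 0, 50, 0, 0, -1, 0, 0, 0, 50, 0, 0, 0, 0, 0, 0, 50],
)

```text
time_s: 14.63
ee_pos: [513.1, -29.8, 153.8]
ee_rot: [-180.0, -0.0, 78.8]
force: [-0.3, 0.4, -2.1]
gripper_width: 60.3
```

servo_tool(
  motion=[0, 0, -1, 0, 0, 0, 50, 0, 0, -1, 0, 0, 0, 50, 0, 0, -0.5, 0, 0, 0, 50, 0, 0, -0.5, 0, 0, 0, 50, 0, 0, 0, 0, 0, 0, 50],
)

```text
time_s: 15.05
ee_pos: [513.2, -29.8, 151.1]
ee_rot: [180.0, -0.0, 78.8]
force: [0.6, 3.1, 0.4]
gripper_width: 60.1
```

servo_tool(
  motion=[0, 0, -0.5, 0, 0, 0, 50, 0, 0, -0.5, 0, 0, 0, 50, 0, 0, -0.5, 0, 0, 0, 50, 0, 0, -0.5, 0, 0, 0, 50, 0, 0, 0, 0, 0, 0, 50],
)

```text
time_s: 15.47
ee_pos: [513.3, -29.7, 149.1]
ee_rot: [180.0, -0.0, 78.8]
force: [0.7, 3.5, 1.4]
gripper_width: 60.0
```

```bash
python3 - <<'E'
from fit import *
for i in range(3): s=sensors.state();print(s['ee_pos'],s['force'],s['torque'])
E
```

```text
[513.27466888 -29.74410748 149.11006036] [0.70346944 3.49098537 1.39495324] [ 0.92835982 -0.14711756  0.02527715]
[513.27466888 -29.74410748 149.11006036] [0.70346944 3.49098537 1.39495324] [ 0.92835982 -0.14711756  0.02527715]
[513.27466888 -29.74410748 149.11006036] [0.70346944 3.49098537 1.39495324] [ 0.92835982 -0.14711756  0.02527715]
```

servo_tool(
  motion=[0, 0.5, 0, 0, 0, 0, 50, 0, 0.5, 0, 0, 0, 0, 50, 0, 0, 0, 0, 0, 0, 50, 0, 0, 0, 0, 0, 0, 50],
)

```text
time_s: 15.8
ee_pos: [513.0, -29.3, 148.8]
ee_rot: [-180.0, 0.0, 78.8]
force: [0.4, 2.4, 0.5]
gripper_width: 60.2
```

servo_tool(
  motion=[0, 0.5, 0, 0, 0, 0, 50, 0, 0.5, 0, 0, 0, 0, 50, 0, 0, -0.5, 0, 0, 0, 50, 0, 0, -0.5, 0, 0, 0, 50, 0, 0, 0, 0, 0, 0, 50, 0, 0, 0, 0, 0, 0, 50],
)

```text
time_s: 16.3
ee_pos: [513.1, -28.6, 147.9]
ee_rot: [180.0, 0.1, 78.8]
force: [-0.1, -2.9, 0.2]
gripper_width: 60.4
```

```bash
python3 - <<'E'
from fit import *
s=sensors.state();print(s['force'],s['torque'])
for n,m in [('wrist','w7'),('scene','s7'),('top','t7')]:
    f=wsave(m) if n=='wrist' else save(n,m)
    q=pts(cloud(f),(513,-29.5),120,200,33)
    z=f['st']['ee_pos'][2]-113.5;cup(f,(513.2,-29.5),93,z+110,z)
    print(n,np.round(np.percentile(q[:,2],[90,97,99]),1))
a=cv2.imread('pics/s7.png')[100:270,240:400]; b=cv2.imread('pics/w7.png')[120:320,220:420]
cv2.imwrite('pics/c7.png',np.hstack([cv2.resize(a,(376,400)),cv2.resize(b,(400,400))]))
E
```

```text
[-0.14009402 -2.89896621  0.15325009] [-0.66260868 -0.01570276 -0.03356329]
 cup foot xy 2401 [510.1 -28.5] tilt deg [-0.51 -0.05] res 2.2 at +97: [509.2 -28.5]
wrist [177.2 184.9 185.7]
 cup foot xy 756 [508.7 -27.2] tilt deg [ 2.56 -0.87] res 1.18 at +97: [513.  -28.7]
scene [162.8 164.3 184.3]
 cup foot xy 7 [459.8 -73.5] tilt deg [39.49 41.54] res 0.54 at +97: [526.6  -3.2]
top [165.2 165.6 165.7]
```

View pics/c7.png

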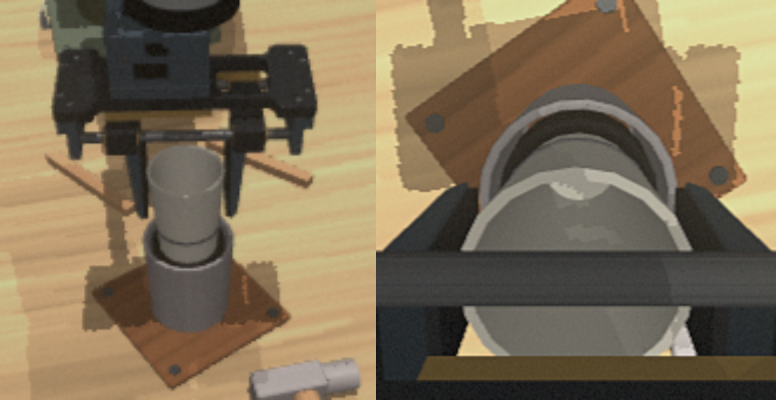

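servo_tool(
  motion=[0, -0.5, -0.3, 0, 0, 0, 50, 0, 0, -0.4, 0, 0, 0, 50, 0, 0, -0.4, 0, 0, 0, 50, 0, 0, -0.4, 0, 0, 0, 50, 0, 0, 0, 0, 0, 0, 50],
  newtons=35,
)

```text
time_s: 16.87
ee_pos: [513.5, -28.7, 147.1]
ee_rot: [179.9, 0.0, 78.8]
force: [-0.5, -4.2, 5.4]
gripper_width: 60.0
```

servo_tool(
  motion=[0, 0, -0.4, 0, 0, 0, 50, 0, 0, -0.4, 0, 0, 0, 50, 0, 0, -0.4, 0, 0, 0, 50, 0, 0, -0.4, 0, 0, 0, 50, 0, 0, -0.4, 0, 0, 0, 50, 0, 0, 0, 0, 0, 0, 50],
)

```text
time_s: 17.37
ee_pos: [513.5, -28.7, 145.2]
ee_rot: [179.9, 0.0, 78.8]
force: [-0.1, -3.8, 5.6]
gripper_width: 60.0
```

servo_tool(
  motion=[0, -0.4, 0, 0, 0, 0, 50, 0, -0.4, 0, 0, 0, 0, 50, 0, 0, -0.4, 0, 0, 0, 50, 0, 0, -0.4, 0, 0, 0, 50, 0, 0, -0.4, 0, 0, 0, 50, 0, 0, 0, 0, 0, 0, 50],
)

```text
time_s: 17.87
ee_pos: [513.6, -29.0, 144.0]
ee_rot: [179.9, -0.1, 78.8]
force: [-0.4, -2.1, 5.0]
gripper_width: 60.3
```

```bash
python3 - <<'E'
from fit import *
s=sensors.state();print(s['ee_pos'],s['force'],s['torque'])
f=save('scene','s8')
a=cv2.imread('pics/s8.png')[130:260,270:370]; cv2.imwrite('pics/c8.png',cv2.resize(a,(460,598),interpolation=cv2.INTER_CUBIC))
for n in ('wrist','top'):
    g=wsave('w8') if n=='wrist' else save('top','t8')
    q=pts(cloud(g),(513,-29.3),140,175,33); print(n,len(q),np.round(np.percentile(q[:,2],[90,97,99]),1)) 
E
```

```text
[513.59365524 -28.98506998 143.98623654] [-0.35397797 -2.11262462  4.97044727] [-0.47169766  0.09499127  0.00463241]
wrist 3814 [160.3 170.3 173.3]
top 11 [162.6 162.9 162.9]
```

View pics/c8.png

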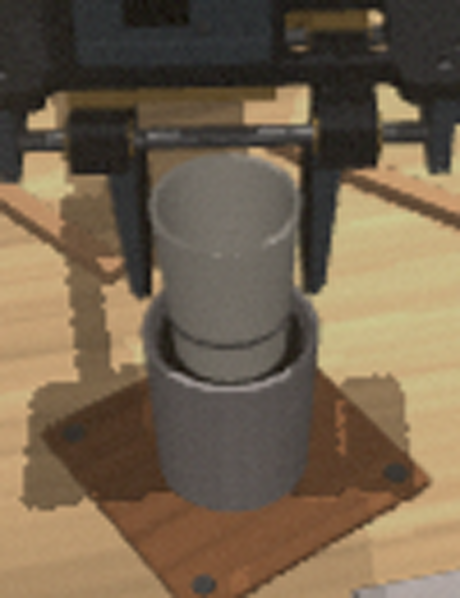

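```bash
cat >> fit.py <<'E'
def slip(n):
    f=ld(n); T=np.array(f['T_tool_cam']); P=cloud(f,T).reshape(-1,3); P=P[~np.isnan(P[:,0])]
    q=P[(np.hypot(P[:,0],P[:,1])<34)&(P[:,1]<-12)&(P[:,2]>-40)&(P[:,2]<20)]
    d=np.hypot(q[:,0],q[:,1]+0); r=q[(d>27.5)]
    return len(r),np.round(np.percentile(r[:,2],[2,5,10,20]),2)
def linez(n,c=(512.8,-29.2),foot=None):
    # project the front line of cup: column through axis, return rows intensity
    f=ld(n);E=np.array(f['extrinsics']);Ei=np.linalg.inv(E);g=cv2.cvtColor(f['image'],cv2.COLOR_RGB2GRAY).astype(float)
    cam=E[:3,3]; az=np.arctan2(cam[1]-c[1],cam[0]-c[0])
    def proj(p):
        q=Ei[:3,:3]@p+Ei[:3,3]; return f['cx']+f['fx']*q[0]/-q[2], f['cy']-f['fy']*q[1]/-q[2]
    def prof(zs,rfun):
        out=[]
        for z in zs:
            v=[]
            for da in np.radians(np.arange(-35,36,5)):
                r=rfun(z); u,w=proj(np.array([c[0]+r*np.cos(az+da),c[1]+r*np.sin(az+da),z]))
                v.append(cv2.getRectSubPix(g.astype(np.float32),(1,1),(float(u),float(w)))[0,0])
            out.append(np.mean(v))
        return np.array(out)
    best=None
    for L in np.arange(80,185,0.5): pass
    zs=np.arange(85,180,0.5)
    # line radius 20+10.5*75/130=26.06 ; rim top radius 30.5
    a=prof(zs,lambda z:26.3); b=prof(zs,lambda z:30.5); p=prof(np.arange(80,100,0.5),lambda z:38)
    return zs,a,b,p
E
python3 - <<'E'
from fit import *
for n in ['w5','w6','w7','w8']: print(n,slip(n))
for n,lo,hi in [('s5',180,215),('s6',125,155),('s7',95,120),('s8',95,120)]:
    f=ld(n); zs,a,b,p=linez(n)
    if lo>179: continue
    m=(zs>=lo)&(zs<=hi); print(n,'line z',zs[m][a[m].argmin()],np.round(a[m][::2]).astype(int),'TCP',f['st']['ee_pos'][2]); print('   pot', np.round(p).astype(int))
E
```

```text
w5 (1607, array([-21.38, -16.46, -16.  , -15.56]))
w6 (1617, array([-21.37, -16.49, -16.06, -15.65]))
w7 (1563, array([-21.71, -16.34, -15.82, -15.39]))
w8 (1618, array([-21.51, -16.52, -16.01, -15.57]))
s6 line z 134.0 [104 105 105 105 105 103  97  87  76  72  78  88  97 103 105 105 106 105
 105 105 105 105 105 105 105 105 105 105 105 105 106] TCP 173.07071658479512
   pot [ 84  84  84  84  84  84  84  84  84  84  84  84  84  85  85  86  88  91
  94  98 104 110 117 124 130 133 130 123 114 102  89  77  67  59  53  48
  45  45  47  49]
s7 line z 109.5 [105 105 106 106 106 106 105 105 105 105 103  98  91  81  74  73  82  93
 101 104 105 105 105 105 106 106] TCP 147.9223431139459
   pot [ 84  84  84  84  84  84  84  84  84  84  84  84  85  85  86  87  88  91
  94  98 103 110 117 124 129 132 130 123 113 102  89  76  67  59  52  47
  44  44  46  49]
s8 line z 105.0 [105 105 105 105 104 104 102  98  88  77  71  76  85  94 100 104 105 105
 105 105 105 105 105 106 105 105] TCP 144.0186176453995
   pot [ 84  84  84  84  84  84  84  84  84  84  84  84  84  84  85  86  88  90
  93  97 103 110 117 124 129 133 131 124 116 106  94  83  76  70  67  65
  66  69  71  74]
```

No slip in the grip: the cup rim sits 16.0 mm above the TCP in every wrist view. The line is at z = 105 mm by image fit. Pressing on slowly.

servo_tool(
  motion=[0, -0.2, -0.4, 0, 0, 0, 50, 0, 0, -0.4, 0, 0, 0, 50, 0, 0, -0.4, 0, 0, 0, 50, 0, 0, -0.4, 0, 0, 0, 50, 0, 0, -0.4, 0, 0, 0, 50, 0, 0, -0.4, 0, 0, 0, 50, 0, 0, -0.4, 0, 0, 0, 50, 0, 0, -0.4, 0, 0, 0, 50, 0, 0, -0.4, 0, 0, 0, 50, 0, 0, -0.4, 0, 0, 0, 50],
)

```text
time_s: 18.85
ee_pos: [513.7, -29.1, 140.2]
ee_rot: [179.9, -0.1, 78.8]
force: [0.4, -2.4, 6.8]
gripper_width: 60.1
```

servo_tool(
  motion=[0, 0, -0.4, 0, 0, 0, 50, 0, 0, -0.4, 0, 0, 0, 50, 0, 0, -0.4, 0, 0, 0, 50, 0, 0, -0.4, 0, 0, 0, 50, 0, 0, -0.4, 0, 0, 0, 50, 0, 0, -0.4, 0, 0, 0, 50, 0, 0, -0.4, 0, 0, 0, 50, 0, 0, -0.4, 0, 0, 0, 50, 0, 0, -0.4, 0, 0, 0, 50, 0, 0, -0.4, 0, 0, 0, 50],
)

```text
time_s: 19.68
ee_pos: [513.7, -29.0, 136.3]
ee_rot: [179.9, -0.1, 78.8]
force: [-0.2, -1.6, 7.0]
gripper_width: 59.8
```

```bash
cat > chk.py <<'E'
import sys
from fit import *
k=sys.argv[1]
wsave('w'+k); save('scene','s'+k); s=sensors.state(); print(s['time_s'],s['ee_pos'],s['force'],slip('w'+k))
c=(512.8,-29.2)
zs,a,b,p=linez('s'+k); m=(zs>=86)&(zs<=112); 
print('line',zs[m][a[m].argmin()],np.round(a[m][::2]).astype(int))
E
python3 chk.py 9
```

```text
19.7833 [513.76215039 -29.05348491 136.21285011] [-0.41778236 -1.48873311  6.21169481] (1639, array([-21.41, -16.67, -16.14, -15.68]))
line 97.0 [105 105 105 105 105 105 104 102  98  90  80  74  76  84  93 100 104 105
 105 105 105 105 105 105 105 106 106]
```

servo_tool(
  motion=[0, 0, -0.4, 0, 0, 0, 50, 0, 0, -0.4, 0, 0, 0, 50, 0, 0, -0.4, 0, 0, 0, 50, 0, 0, -0.4, 0, 0, 0, 50, 0, 0, -0.4, 0, 0, 0, 50, 0, 0, -0.4, 0, 0, 0, 50, 0, 0, -0.4, 0, 0, 0, 50, 0, 0, -0.4, 0, 0, 0, 50, 0, 0, -0.4, 0, 0, 0, 50, 0, 0, -0.4, 0, 0, 0, 50],
)

```text
time_s: 20.62
ee_pos: [513.8, -29.1, 132.4]
ee_rot: [179.9, -0.1, 78.8]
force: [-1.1, -0.5, 7.8]
gripper_width: 59.9
```

servo_tool(
  motion=[0, 0, -0.4, 0, 0, 0, 50, 0, 0, -0.4, 0, 0, 0, 50, 0, 0, -0.4, 0, 0, 0, 50, 0, 0, -0.4, 0, 0, 0, 50, 0, 0, -0.4, 0, 0, 0, 50, 0, 0, -0.3, 0, 0, 0, 50, 0, 0, 0, 0, 0, 0, 50, 0, 0, 0, 0, 0, 0, 50],
)

```text
time_s: 21.28
ee_pos: [513.8, -29.0, 130.1]
ee_rot: [179.9, -0.1, 78.8]
force: [0.0, -2.3, 7.5]
gripper_width: 59.9
```

```bash
python3 chk.py 10
```

```text
21.3833 [513.83206895 -29.04680969 130.0859815 ] [-0.87197273 -2.09989351  7.86512559] (1634, array([-21.4 , -16.63, -16.14, -15.69]))
line 91.0 [104 102  97  88  78  72  77  87  97 102 104 105 105 105 105 106 106 106
 106 106 106 105 105 105 105 105 105]
```

servo_tool(
  motion=[0, 0, -0.4, 0, 0, 0, 50, 0, 0, -0.4, 0, 0, 0, 50, 0, 0, -0.4, 0, 0, 0, 50, 0, 0, -0.4, 0, 0, 0, 50, 0, 0, -0.4, 0, 0, 0, 50, 0, 0, -0.2, 0, 0, 0, 50, 0, 0, 0, 0, 0, 0, 50, 0, 0, 0, 0, 0, 0, 50],
)

```text
time_s: 22.05
ee_pos: [513.9, -29.1, 127.9]
ee_rot: [179.9, -0.1, 78.8]
force: [-0.8, -2.5, 8.0]
gripper_width: 60.1
```

```bash
sed -i 's/zs>=86/zs>=85/' chk.py; sed -i 's/zs=np.arange(85,180/zs=np.arange(83,180/' fit.py; python3 chk.py 11
```

```text
22.15 [513.87439352 -29.05833121 127.94910535] [-1.38444885 -1.67937609  7.46624168] (1644, array([-21.23, -16.7 , -16.18, -15.71]))
line 88.5 [102  95  86  76  74  78  87  96 102 105 105 105 106 106 106 106 105 105
 105 105 105 105 104 104 105 105 105 105]
```

Line at 88.7 mm under load, so the springback should bring it to about 90. Letting go and measuring.

servo_tool(
  motion=[0, 0, 0, 0, 0, 0, 68, 0, 0, 0, 0, 0, 0, 72, 0, 0, 0, 0, 0, 0, 80, 0, 0, 0, 0, 0, 0, 100, 0, 0, 0, 0, 0, 0, 100, 0, 0, 0, 0, 0, 0, 100],
)

```text
time_s: 22.65
ee_pos: [512.9, -29.3, 126.4]
ee_rot: [-180.0, -0.0, 78.8]
force: [-0.2, 0.5, 0.2]
gripper_width: 89.1
```

```bash
python3 chk.py 12; python3 - <<'E'
import cv2
a=cv2.imread('pics/s12.png')[130:260,270:370]; cv2.imwrite('pics/c12.png',cv2.resize(a,(460,598),interpolation=cv2.INTER_CUBIC))
E
```

```text
22.75 [512.95478581 -29.42683473 126.55892707] [ 0.68664202  0.53560561 -0.33971605] (1424, array([-17.95, -17.75, -17.51, -17.15]))
line 88.5 [102  96  87  79  76  79  86  94 101 104 105 105 105 105 105 105 105 105
 106 105 105 105 105 105 105 105 105 105]
```

View pics/c12.png

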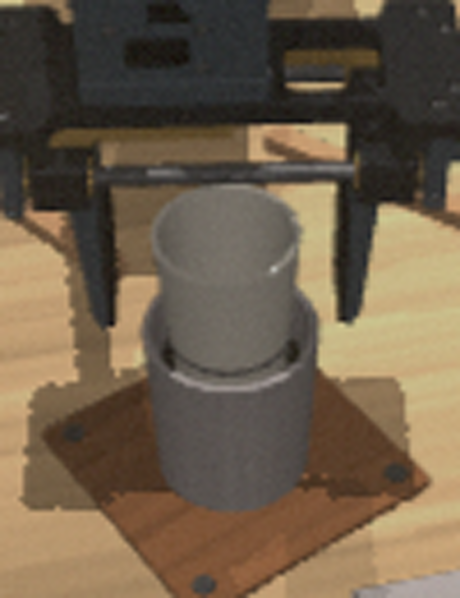

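The gripper is open and the cup stands by itself. Retreating straight up to re-measure its height from more views.

servo_tool(
  motion=[0, 0, 5, 0, 0, 0, 100, 0, 0, 10, 0, 0, 0, 100, 0, 0, 14, 0, 0, 0, 100, 0, 0, 16, 0, 0, 0, 100, 0, 0, 16, 0, 0, 0, 100, 0, 0, 12, 0, 0, 0, 100, 0, 0, 6, 0, 0, 0, 100, 0, 0, 1, 0, 0, 0, 100, 0, 0, 0, 0, 0, 0, 100, 0, 0, 0, 0, 0, 0, 100],
)

```text
time_s: 23.58
ee_pos: [512.6, -29.5, 206.3]
ee_rot: [-179.9, 0.0, 78.8]
force: [-0.6, 0.0, -0.2]
gripper_width: 91.4
```

servo_tool(
  motion=[-15, 0, 0, 0, 0, 0, 100, -25, 0, 0, 0, 0, 0, 100, -25, 0, 0, 0, 0, 0, 100, -15, 0, 0, 0, 0, 0, 100, 0, 0, 0, 0, 0, 0, 100, 0, 0, 0, 0, 0, 0, 100],
)

```text
time_s: 24.08
ee_pos: [432.7, -29.5, 206.4]
ee_rot: [-180.0, -0.0, 78.8]
force: [0.9, 0.0, 0.2]
gripper_width: 91.1
```

```bash
python3 - <<'E'
from fit import *
s=sensors.state(); print(s['ee_pos'],s['time_s'])
save('top','t13');wsave('w13');save('scene','s13')
for n in ['t13','w13','s13']:
    P=cloud(ld(n)); q=pts(P,(513,-29.2),138,152,33); d=np.hypot(q[:,0]-513,q[:,1]+29.2)
    if len(q)>5:
        print(n,len(q),'top z',np.round(np.percentile(q[:,2],[50,80,90,95,99]),1)); 
        r=q[q[:,2]>141]; cc,cr=cv2.minEnclosingCircle(r[:,:2].astype(np.float32)); print(np.round(cc,1),round(cr,1), 'med z ring', np.round(np.median(q[d>28][:,2]),1))
    pot(ld(n))
zs,a,b,p=linez('s13'); m=(zs>=84)&(zs<=112); print('line',zs[m][a[m].argmin()],np.round(a[m][::2]).astype(int))
# before grasp in scene0/top0 same statistic for calibration
for n in ['top0','scene0']:
    P=cloud(ld(n)); q=pts(P,(643,226.6),123,137,33); d=np.hypot(q[:,0]-643,q[:,1]-226.6)
    print(n,len(q),np.round(np.percentile(q[:,2],[50,80,90,95,99]),1),'ring',np.round(np.median(q[d>28][:,2]),1))
a=cv2.imread('pics/w13.png');cv2.imwrite('pics/w13b.png',a)
E
```

```text
[432.7125417  -29.50582806 206.43745106] 24.0833
t13 67 top z [143.  144.5 145.  145.2 146. ]
[523.4 -32.6] 27.5 med z ring 142.4
 pot wall (0, array([512., -30.]), np.float64(nan)) rim 8 [513.5 -31.1] z [89.4 90.2]
w13 418 top z [143.2 143.9 144.2 144.5 145. ]
[508.6 -30.4] 29.8 med z ring 143.1
 pot wall (810, array([514.5, -29.8]), np.float64(0.72)) rim 268 [511.7 -29.6] z [89.8 90.4]
s13 230 top z [142.1 143.4 144.  144.4 144.8]
[511.9 -29.6] 31.3 med z ring 142.3
 pot wall (629, array([510. , -28.5]), np.float64(0.74)) rim 151 [512.9 -28.3] z [89.4 90.3]
line 88.5 [103 100  95  87  79  77  79  85  92  98 101 102 102 102 102 102 102 102
 102 102 102 102 102 102 102 103 102 102 102]
top0 194 [129.  130.6 131.3 132.  132.7] ring 129.5
scene0 347 [128.4 130.1 130.5 130.9 131.4] ring 128.7
  return _methods._mean(a, axis=axis, dtype=dtype,
  ret = ret.dtype.type(ret / rcount)
```

View pics/w13.png

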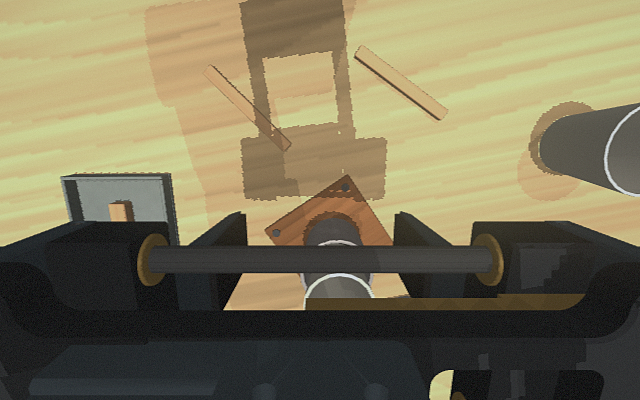

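View pics/s13.png

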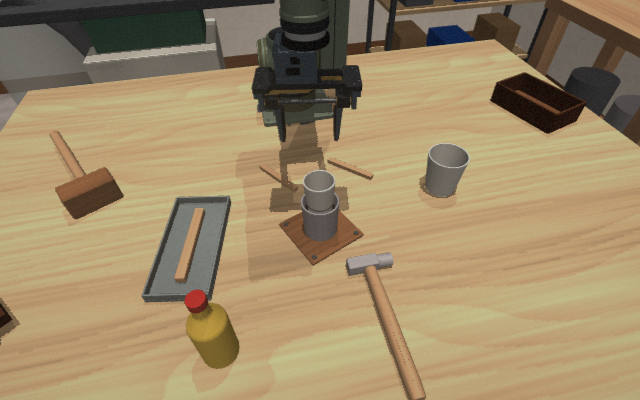

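The views after release agree that the line is within a millimetre or two of the rim (z about 88.5–89). There's plenty of time, so I'll tilt the wrist camera for a close second view from the robot's side to cancel any calibration bias.

servo_tool(
  motion=[3, 0, 2, 0, -0.1, 0, 100, 3, 0, 2, 0, -0.1, 0, 100, 3, 0, 2, 0, -0.1, 0, 100, 3, 0, 2, 0, -0.1, 0, 100, 3, 0, 2, 0, -0.1, 0, 100, 3, 0, 0, 0, -0.1, 0, 100, 3, 0, 0, 0, -0.1, 0, 100, 3, 0, 0, 0, -0.1, 0, 100, 0, 0, 0, 0, 0, 0, 100, 0, 0, 0, 0, 0, 0, 100],
)

```text
time_s: 25.07
ee_pos: [456.9, -23.8, 217.3]
ee_rot: [139.2, -8.2, 82.3]
force: [1.0, -0.4, 0.4]
gripper_width: 91.0
```

```bash
python3 - <<'E'
from fit import *
s=sensors.state(); print(s['ee_pos'],s['ee_rot'],s['time_s'])
wsave('w14')
E
```

```text
[456.85425678 -23.79398356 217.25879988] [139.17512549  -8.15228163  82.31685319] 25.0667
```

View pics/w14.png

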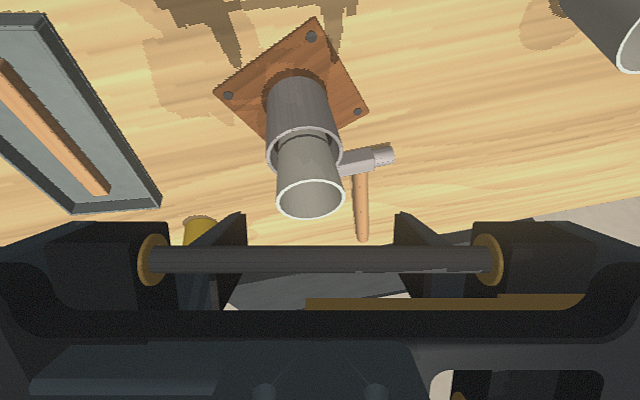

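The view (upside down) shows the pot rim (305,150), with the cup's line close to rim level around (305,140). Measuring line against rim in both the wrist and scene views.

```bash
python3 - <<'E'
from fit import *
a=cv2.imread('pics/w14.png')[100:225,240:365]; cv2.imwrite('pics/c14.png',cv2.resize(cv2.rotate(a,cv2.ROTATE_180),(600,600),interpolation=cv2.INTER_CUBIC))
def prof(n,c,r,zs,spread=30):
    f=ld(n);E=np.array(f['extrinsics']);Ei=np.linalg.inv(E);g=cv2.cvtColor(f['image'],cv2.COLOR_RGB2GRAY).astype(np.float32)
    cam=E[:3,3];az=np.arctan2(cam[1]-c[1],cam[0]-c[0]);out=[]
    for z in zs:
        v=[]
        for da in np.radians(np.arange(-spread,spread+1,5)):
            p=np.array([c[0]+r*np.cos(az+da),c[1]+r*np.sin(az+da),z]); q=Ei[:3,:3]@p+Ei[:3,3]
            v.append(cv2.getRectSubPix(g,(1,1),(float(f['cx']+f['fx']*q[0]/-q[2]),float(f['cy']-f['fy']*q[1]/-q[2])))[0,0])
        out.append(np.mean(v))
    return np.array(out)
for n in ['w14','s13','s0b']:
    if n=='s0b': continue
    f=ld(n); pot(f)
    for c in [(512.4,-29.5)]:
        zs=np.arange(82,102,1.)
        print(n,'r26',np.round(prof(n,c,26.2,zs)).astype(int)); 
        print(n,'r34 inner edge',np.round(prof(n,c,34,zs)).astype(int)); print(n,'r38',np.round(prof(n,c,38,zs)).astype(int))
# original standing cup in scene0: line z (truth 75)
for n in ['scene0','top0']:
    zs=np.arange(65,86,1.); print(n,np.round(prof(n,(643,226.6),26.2,zs)).astype(int))
E
```

```text
pot wall (2448, array([514.5, -29.7]), np.float64(0.72)) rim 651 [511.6 -29.4] z [89.7 90.3]
w14 r26 [132 132 134 136 136 105  77  73  96 129 137 135 133 134 133 134 134 134
 133 134]
w14 r34 inner edge [108 106 105 128 170 184 177 163 141 130 129 131 133 134 113  91  80  93
 116 127]
w14 r38 [108 108 108 109 108 107 106 104 128 167 180 178 160 136 128 127 128 131
 124 105]
 pot wall (629, array([510. , -28.5]), np.float64(0.74)) rim 151 [512.9 -28.3] z [89.4 90.3]
s13 r26 [111 106 102  98  91  83  77  78  82  88  95 100 102 103 102 102 102 102
 103 103]
s13 r34 inner edge [ 84  87  92 101 115 128 135 129 119 110 104 101  96  90  82  79  79  82
  87  94]
s13 r38 [ 82  82  82  82  82  84  88  94 105 120 133 133 126 116 109 103  99  93
  86  80]
scene0 [94 94 94 94 94 94 93 91 85 76 68 64 68 78 86 92 93 93 93 93 94]
top0 [40 40 40 39 39 39 39 39 40 40 41 42 43 43 43 43 42 42 42 42 42]
```

View pics/c14.png

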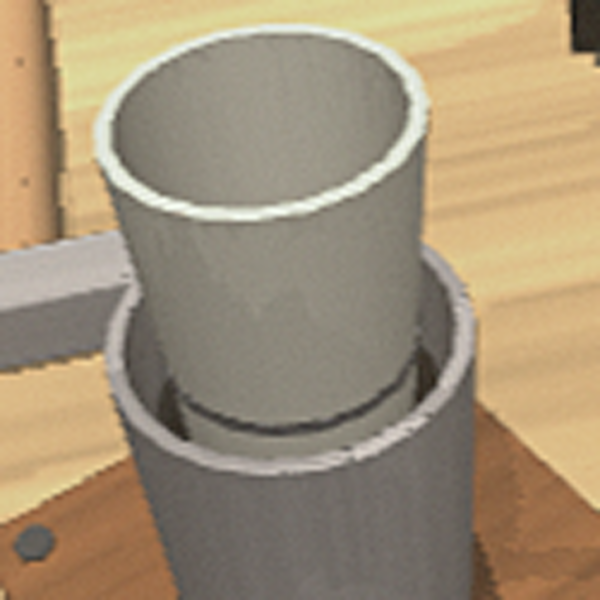

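```bash
python3 - <<'E'
from fit import *
f=save('scene','s15'); P=cloud(f)
print('tray/bar'); box(P,390,600,-330,-258,14,19.5+8)
print('wide'); box(P,350,500,220,350,88,102); print('ham'); box(P,560,680,-40,70,10,60); print('bottle'); box(P,650,760,-300,-200,20,180)
print('cup'); q=pts(P,(513,-29.2),138,152,33); print(np.round(np.percentile(q[:,2],[50,95]),1)); cup(f,(512.5,-29.3),95,140,13.5)
s=sensors.state(); print(s['time_s'],s['force'])
env.job_done()
E
```

```text
tray/bar
769 z med/max 19.6 23.1 rect [ 495.8 -294. ] [ 20.9 180.1] 78.9 circ [ 496.3 -291.5] 90.1
wide
307 z med/max 93.2 97.1 rect [444.5 273.5] [85.8 88. ] 41.1 circ [444.7 274.1] 44.9
ham
796 z med/max 24.4 28.5 rect [644.9  35.3] [70.2 69.8] 1.2 circ [639.5  34. ] 42.1
bottle
2663 z med/max 110.7 171.9 rect [ 733.2 -239.6] [50.1 59.5] 14.8 circ [ 728.9 -240.7] 29.8
cup
[142.4 144.1]
 cup foot xy 855 [510.6 -27.2] tilt deg [ 1.66 -1.19] res 1.6 at +97: [513.4 -29.2]
25.1667 [0.22073099 0.31954595 0.10900618]
the job is handed in; nothing more can be done
```

I moved the stirring bar from the pot's mouth into the tray, then pressed the slim cup into the sleeve slowly (about 5 mm/s, about 8 N felt). I let go, backed off and handed the job in at about 25 s.

**Last checks:**
- **Bar:** it lies flat in the tray, with its top at about 20 mm, centred and lined up with the tray.
- **Cup depth:** the line is about 1.5 mm below the rim. The scene view and a close wrist view from the opposite side agree to within about 0.5 mm.
- **Springback:** I pressed to about 1.3 mm past level to allow for it, but the cup rose only about 0.2 mm instead of the stated 1 to 2 mm. I left it there because pulling it back could unseat it.
- **Cup tilt:** the final tilt fit was poor (1.6 mm residual, 1 to 2 degrees of tilt). The pictures show the cup upright and centred.
- **Other things:** the wide cup, hammer and bottle measured unmoved. The gripper is clear, with no load on the wrist.

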